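# Lay out the drink-and-medicine tray on the care office desk

### The job

Set the drinks tray for the next round: stand the mug centred on the round coaster and the open tub centred on the square coaster, and put the lid on the tub so that it sits level and fully home. Stand the small beaker on the tray midway between the mug and the tub, and stand the pill bottle on the tray straight behind the beaker, on its side away from the robot (square to the line from coaster to coaster). Everything ends upright, let go and at rest; do not disturb the computer mouse or the stapler on the desk.

Things in the scene. Friction and masses are not known exactly. Their poses are not given: they have to be found in the camera images.
- tray: Fixed beige tray, 250 (x) by 340 mm (y), 14 mm high, rim and floor 5 mm thick. Origin: centre of the underside; x points away from the robot (to the back, turned up to 0.3 rad), y to the left, z up. The coasters lie at tray x = -30 mm, y = +90 and -90 mm; which is on which side changes. Midway between them is unmarked: x = -30, y = 0 mm; behind is +x, as far as the rim at x = 120 mm.
- round_coaster: Fixed round cork coaster on the tray, 84 mm across, 3 mm thick. Origin: centre of its underside (on the tray's floor).
- square_coaster: Fixed square cork coaster on the tray, 80 by 80 mm, 3 mm thick. Origin: centre of its underside (on the tray's floor).
- mug: Loose dark brown drinking mug with a handle, empty, standing. Body 62 mm across, 85 mm high, wall 4 mm. Origin: centre of its underside, z up; the handle sticks out on its +y side to 56 mm from the axis (at heights of 14 to 75 mm), so the body is gripped across along its x axis. About 220 g.
- tub: Loose open grey plastic tub, a plain cylinder 64 mm across, 70 mm high, wall 3 mm, empty, standing without its lid. Origin: centre of its underside, z up. About 120 g.
- lid: Loose grey lid of the tub, knob up: locating boss 48 mm across underneath (0 to 4 mm height), disc 72 mm across (4 to 9 mm), round knob 24 mm across (9 to 30 mm). Origin: centre of the underside, z up. Home, the boss is in the tub's mouth (58 mm across, 5 mm play all round), the disc rests on the rim, its origin 66 mm above the tub's. About 50 g.
- beaker: Loose small dark brown beaker without a handle, empty, standing: a plain cylinder 52 mm across, 55 mm high, wall 3 mm. Origin: centre of its underside, z up. About 80 g.
- pill_bottle: Loose amber pill bottle with a white cap, closed, standing: 40 mm across up to 50 mm height, then a neck and cap (37 mm across), 80 mm high in all. Origin: centre of its underside, z up. About 90 g.
- mouse: Bystander: loose black computer mouse, 105 by 60 mm, 32 mm high. Origin: centre of its underside. To be left alone.
- stapler: Bystander: loose black stapler, 130 by 34 mm, 55 mm high. Origin: centre of its underside. To be left alone.
Things that resemble listed ones, but are neither listed nor needed, are in the scene too. Leave any green or turquoise look-alike of the beaker alone.

How it is judged:
By the outcome, as a careful person would: the job done as asked, in the order asked, and still so for the second after the job is handed in, with the robot touching nothing.
It also fails if it takes over 133 s, if anything falls off the work surface, if the arm or the gripper's body presses on something with over 40 N, if the wrist force passes 120 N, or if a joint passes its speed limit or range.

### The arm

A 6-joint arm with a two-finger parallel gripper is mounted at the origin on the work surface. World frame = base frame: x ahead of the robot, y to its left, z up, the work surface at z = 0. Lengths are in m, angles in rad, forces in N, time in s.
With the tool pointing down it reaches from about 0.3 to 0.775 m from the base axis. Payload 14.6 kg.
Tool frame: the origin (TCP) lies on the mounting face of the last link; the fingertips stand 199 mm ahead of it and the grasp point (between the pads) lies 180 mm ahead of it; z points along the fingers, y is the line along which they close (so a half turn about z gives the same grasp; the last joint's range is limited). The gripper opens to 94 mm and grips with 3 to 60 N. Pads are 16 mm wide; open, the fingers measure 119 mm over their backs; the gripper's body (75 mm by 177 mm) begins 78 mm behind the grasp point.
Start: joints at [1.149, 0.3, 1.521, -0, 1.321, -0.067], TCP at [0.191, 0.516, 0.405] pointing down, gripper open.
Joint ranges: [-3.03, 3.03], [-0.79, 2.21], [0.23, 2.52], [-1.04, 4.18], [0, 3.07], [-2.55, 2.55]. Speed limits (rad/s): [2.22, 2.22, 2.57, 3.14, 3.14, 3.14].

### API

Orientations are given as [roll, pitch, yaw] about the fixed x, y, z axes, in that order (R = Rz(yaw) Ry(pitch) Rx(roll)).
In Python, from station import telemetry, cams, workorder, finder gives the robot as it stands.
- The arm moves only by the tool jog_arm, never from a script. Its argument "rows" is a list of rows, each an object with "gripper": the finger opening in m, from 0 to 0.094; "slide": the shift along the tool's x, y, z in m, a list of three; "spin": the turn about the tool's z in rad. In form: [{"gripper": gripper, "slide": [tx, ty, tz], "spin": spin}, ...]. A call has 1 to 8 rows; each row is the pose to reach, as a shift and turn from the pose commanded when the call began, along the tool's axes at that moment; what a row does not reach only later rows make up. A row lasts 1/10 s, in which the tool goes at most 50 mm and 8.59 degrees, less where a joint would pass 70% of its speed; a pose out of reach is approached as far as the arm can. A call with a gripper value outside its range is refused whole. The fingers move at their own pace and stop on an object; "squeeze" is the grip in N (left out, the last holds). Time passes only in rows, so rows that repeat a pose let the fingers close. It gives the time, the measured TCP pose, the force, the opening and the grip force at its end, in the units of the state.
- telemetry.get_obs(): the state, without advancing time (a new reading comes with each control period).
- cams.camera(name): name is "scene" or "top" or "wrist"; returns (picture, depth): 480x640x3 uint8, red, green, blue; 480x640 float32, m along the optical axis (not along the pixel's ray), 0 where there is no reading.
- cams.camera_info(name): a dict with "camera_matrix" (3x3 intrinsics, pixels), "R" (3x3) and "t" (3): a world point X has camera coordinates R X + t; the wrist camera has in their place "tool_from_camera" (4x4, takes a point from camera to tool coordinates, whose origin is the TCP and whose axes are the flange's). Camera axes: x right, y down, z forward; pixel columns grow to the right and rows downward; lengths in m; the calibration is good to about 2 mm. A picture is of the moment at which its call begins: read the wrist's pose just before it. camera_info takes no time and is no camera call.
- workorder.hand_in(): hands the job in; it is judged then, once.
Trained networks look in the newest picture that a camera, given by its name, has taken for a name from the list of things; names that differ only in an ending like _2 or _b are one class to them, and where a whole thing is asked for, a point or a joint stands for the part that bears it (a point fixed in the world has none). Each returns a list of dicts, best first, with "confidence" (0 to 1); they miss things now and then, are a little off and sometimes report something else, mostly with a low value. They report only what shows in the picture. A call takes as long as a camera call. They do not tell look-alikes from the thing itself.
- finder.find_in(target, camera): "point" ([x, y, z] in m, in world coordinates, good to about 4 mm: the middle of the surface that is visible of it).
- finder.masks_of(target, camera): "region" (480x640 bool, what is visible of it).
The state is a dict: "time_s": time; "qpos": joint angles; "joint_vel": joint speeds; "tau": joint torques, N m; "ee_pos": TCP position; "eef_rot": TCP orientation; "force": force on the tool from outside, world axes, zero at the start; "moment": the same for the moment, N m; "grip_width": finger opening in m; "grip_force": force on a finger pad.
Only numpy, scipy, OpenCV 4.12 (cv2) and the standard library are available. Lean on these libraries where they do the work, as an engineer would, in place of code of your own. Each camera call takes 0.05 s, during which the arm holds its last target. There are 200 camera calls.

## Working session

There is one attempt and no reset: what is moved stays moved. The work goes in short steps, Python scripts to look and compute and a tool call to move; the robot and the scene stay as the last step left them, time stands still between calls to the robot, and variables do not carry over. Pictures are saved under pics/ and viewed, at most 14 in all, crops included, and the job is handed in when it is done.

Besides the shell and the picture viewer there is one more tool, called after "Call:" by a JSON object that holds its "method" and its "body", one argument or row to a line. jog_arm: Moves the arm, as the interface text tells. Its arguments: {"type":"object","properties":{"rows":{"type":"array","items":{"type":"object","properties":{"gripper":{"type":"number"},"slide":{"type":"array","items":{"type":"number"}},"spin":{"type":"number"}}}},"squeeze":{"type":"number"}},"required":["rows"]}

```bash
ls; mkdir -p pics; cat > h.py <<'E'
import numpy as np, cv2
from station import telemetry, cams, workorder, finder
def cloud(name):
    T=None
    if name=='wrist': o=telemetry.get_obs()
    im,d=cams.camera(name); ci=cams.camera_info(name); K=np.array(ci['camera_matrix'])
    v,u=np.mgrid[:480,:640]; P=np.stack([(u-K[0,2])/K[0,0]*d,(v-K[1,2])/K[1,1]*d,d],-1)
    if name=='wrist':
        from scipy.spatial.transform import Rotation as R
        M=np.array(ci['tool_from_camera']); P=P@M[:3,:3].T+M[:3,3]
        P=P@R.from_euler('xyz',o['eef_rot']).as_matrix().T+np.array(o['ee_pos'])
    else: P=(P-np.array(ci['t']))@np.array(ci['R'])
    P[d==0]=np.nan
    return im,P
def save(im,n): cv2.imwrite('pics/'+n,im[:,:,::-1])
E
python3 - <<'E'
from h import *
print(telemetry.get_obs())
for c in ['top','scene']:
    im,P=cloud(c); save(im,c+'0.png'); np.savez(c+'0.npz',im=im,P=P)
    for t in ['tray','round_coaster','square_coaster','mug','tub','lid','beaker','pill_bottle','mouse','stapler']:
        print(c,t,[(np.round(r['point'],3).tolist(),round(r['confidence'],2)) for r in finder.find_in(t,c)][:5])
print(telemetry.get_obs()['time_s'])
E
```

```text
pics
{'time_s': 0.0, 'qpos': array([ 1.14938845e+00,  3.00486120e-01,  1.52156327e+00, -1.67720362e-05,
        1.32067819e+00, -6.66003393e-02]), 'joint_vel': array([ 0.00020142,  0.00169231, -0.00058823, -0.00079913,  0.00036911,
       -0.00167676]), 'tau': array([ 2.34013634e-03, -5.31807876e+01, -3.52752793e+01,  7.09980517e-02,
        2.41208839e-02, -1.26974728e-04]), 'ee_pos': array([0.1910694 , 0.51571843, 0.40408549]), 'eef_rot': array([-3.14045916e+00, -5.93212372e-05,  2.78678925e+00]), 'force': array([1.04530592, 0.0456861 , 0.25223361]), 'moment': array([0.00170919, 0.01422949, 0.06149977]), 'grip_force': 0.0, 'grip_width': 0.09394313876614581}
top tray [([0.569, -0.026, 0.01], 0.62), ([0.508, -0.105, 0.009], 0.41)]
top round_coaster [([0.508, -0.099, 0.009], 0.83)]
top square_coaster [([0.552, 0.073, 0.006], 0.91), ([0.509, -0.101, 0.014], 0.25)]
top mug [([0.366, 0.338, 0.04], 0.63)]
top tub []
top lid [([0.568, -0.337, 0.009], 0.73)]
top beaker [([0.487, 0.237, 0.008], 0.88), ([0.678, 0.435, 0.031], 0.86), ([0.715, 0.314, 0.024], 0.77), ([0.618, 0.305, 0.022], 0.67), ([0.6, 0.403, 0.024], 0.67)]
top pill_bottle [([0.391, -0.346, 0.079], 0.73), ([0.509, -0.101, 0.011], 0.72)]
top mouse [([0.717, -0.296, 0.024], 0.59), ([0.792, 0.002, 0.049], 0.33)]
top stapler [([0.792, 0.004, 0.047], 0.8), ([0.497, 0.377, 0.026], 0.74)]
scene tray [([0.591, -0.022, 0.005], 0.91)]
scene round_coaster [([0.51, -0.1, 0.008], 0.79)]
scene square_coaster [([0.557, 0.073, 0.01], 0.61)]
scene mug [([0.388, 0.331, 0.059], 0.61)]
scene tub [([0.514, 0.364, 0.042], 0.73)]
scene lid [([0.573, -0.336, 0.008], 0.55)]
scene beaker [([0.678, 0.427, 0.036], 0.8), ([0.389, 0.33, 0.056], 0.74), ([0.605, 0.399, 0.036], 0.61), ([0.499, 0.234, 0.035], 0.61), ([0.713, 0.311, 0.029], 0.58)]
scene pill_bottle [([0.402, -0.344, 0.054], 0.71)]
scene mouse [([0.736, -0.286, 0.021], 0.93)]
scene stapler [([0.819, 0.006, 0.046], 0.91)]
1.1
```

View pics/top0.png

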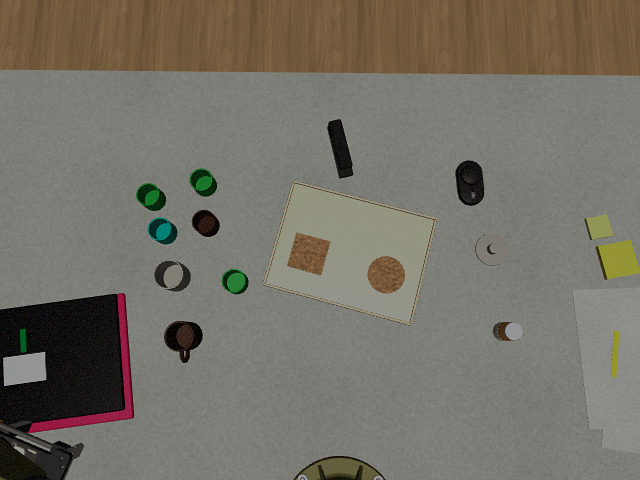

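View pics/scene0.png

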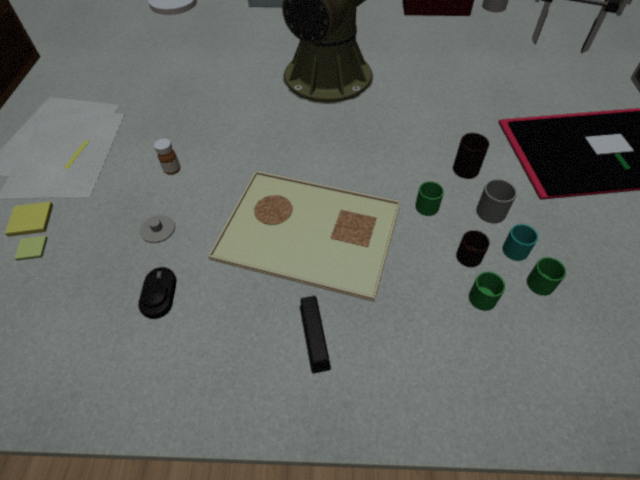

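Top picture: the mug is at (181,337) with its handle pointing down, and the grey tub is at (172,275). The lid is at (491,250) and the pill bottle at (508,331). 

Beaker candidates are brown (205,222), green (150,196), (203,182) and (235,281), and cyan (162,230). The dark brown one without a handle at (205,222) fits the description. I'll measure next and confirm it in a crop.

```bash
cat > m.py <<'E'
from h import *
from scipy.optimize import least_squares
def fit(P,c,h,r,rad=0.06,tol=0.005):
    Q=P.reshape(-1,3); Q=Q[np.isfinite(Q[:,0])]
    m=(np.hypot(Q[:,0]-c[0],Q[:,1]-c[1])<rad)&(abs(Q[:,2]-h)<tol); Q=Q[m]
    if len(Q)<8: return None,len(Q)
    s=least_squares(lambda p:np.hypot(Q[:,0]-p[0],Q[:,1]-p[1])-r,c,loss='soft_l1',f_scale=.002)
    return np.round(s.x,4),len(Q),round(float(np.median(abs(s.fun))),4),np.round(np.median(Q[:,2]),4)
E
python3 - <<'E'
from m import *
obj=dict(mug=((.375,.335),.085,.029),tub=((.51,.37),.070,.0305),beaker=((.615,.302),.055,.0245))
for c in ['top','scene']:
    z=np.load(c+'0.npz'); P=z['P']; im=z['im']
    for n,(a,h,r) in obj.items(): print(c,n,fit(P,a,h,r,.05))
    # cap / lid / coaster planar centroids
    Q=P.reshape(-1,3); 
    for n,a,h,R in [('cap',(.39,-.346),.08,.03),('lid',(.57,-.337),.009,.05),('knob',(.57,-.337),.03,.03)]:
        m=(np.hypot(Q[:,0]-a[0],Q[:,1]-a[1])<R)&(abs(Q[:,2]-h)<.004); q=Q[m]
        if len(q)>5: (cc,rr)=cv2.minEnclosingCircle((q[:,:2]*1000).astype(np.float32)); print(c,n,len(q),q.mean(0).round(4),np.round(cc,1),round(rr,1))
    for t in ['round_coaster','square_coaster']:
        r=finder.masks_of(t,c)
        if r:
            q=P[r[0]['region']]; q=q[np.isfinite(q[:,0])]; print(c,t,len(q),np.median(q,0).round(4),cv2.minAreaRect((q[:,:2]*1000).astype(np.float32)))
    # tray: beige mask
    hsv=cv2.cvtColor(im,cv2.COLOR_RGB2HSV)
    print(hsv[200,330] if c=='top' else hsv[250,270])
z=np.load('top0.npz')
im=z['im'];save(cv2.resize(im[160:375,120:260],None,fx=2.7,fy=2.7,interpolation=cv2.INTER_CUBIC),'crop1.png')
P=z['P']; print(P[200,330],P[400,400])
ci=cams.camera_info('top'); print('cam',-np.array(ci['R']).T@ci['t'])
E
```

```text
top mug (array([0.3688, 0.3339]), 198, 0.0011, np.float64(0.085))
top tub (array([0.4977, 0.3686]), 146, 0.0008, np.float64(0.0693))
top beaker (array([0.6163, 0.3026]), 112, 0.0008, np.float64(0.0542))
top cap 247 [ 0.3872 -0.3534  0.0801] [ 387.4 -353.9] 18.5
top lid 629 [ 0.5673 -0.3377  0.0089] [ 568.5 -339.8] 45.1
top knob 83 [ 0.5688 -0.3378  0.0298] [ 568.6 -338.3] 12.4
top square_coaster 1238 [0.5531 0.0726 0.008 ] ((554.7479248046875, 72.7528076171875), (81.14400482177734, 81.44401550292969), 75.58849334716797)
[ 30  33 149]
scene mug (array([0.37  , 0.3318]), 185, 0.0011, np.float64(0.0836))
scene tub (array([0.4985, 0.3666]), 192, 0.0008, np.float64(0.0686))
scene beaker (array([0.6174, 0.3009]), 169, 0.0008, np.float64(0.0537))
scene cap 166 [ 0.3909 -0.3552  0.0801] [ 389.9 -357. ] 19.7
scene lid 615 [ 0.5744 -0.3379  0.0093] [ 569.  -339.1] 38.2
scene knob 90 [ 0.5716 -0.34    0.03  ] [ 571.3 -341. ] 12.1
scene round_coaster 892 [ 0.5121 -0.1029  0.0082] ((510.10675048828125, -103.3575210571289), (81.56372833251953, 82.57648468017578), 89.5799789428711)
scene square_coaster 1162 [0.5575 0.0702 0.008 ] ((555.4071655273438, 69.55164337158203), (82.00682830810547, 80.8814468383789), 74.56456756591797)
[ 36  46 150]
[0.67970971 0.0244431  0.00241803] [ 0.23785683 -0.13047858 -0.00028079]
cam [0.37960155 0.04429382 1.19949353]
```

View pics/crop1.png

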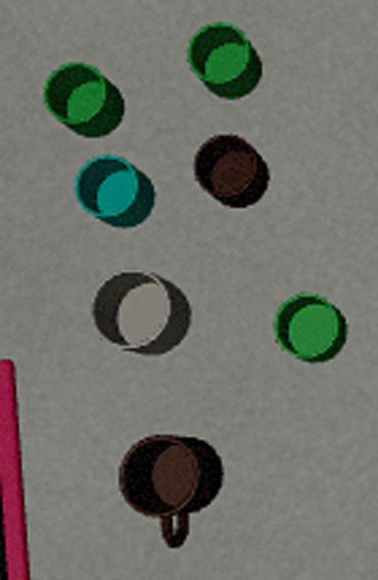

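The crop confirms the dark brown, handleless beaker at full-picture pixel (205,222). Its neighbours are the green and cyan look-alikes. The mug's handle points toward the robot.

```bash
cat >> h.py <<'E'
def go(x,y,z,close=None):
    """print tool-frame slide/spin to bring grasp point to xyz with closing line at angle close"""
    o=telemetry.get_obs(); p=np.array(o['ee_pos']); yaw=o['eef_rot'][2]
    d=np.array([x,y,z+.18])-p
    tx=np.array([np.cos(yaw),np.sin(yaw)]); ty=np.array([np.sin(yaw),-np.cos(yaw)])
    sp=0
    if close is not None:
        cur=yaw-np.pi/2; sp=-((close-cur+np.pi/2)%np.pi-np.pi/2)
    print('slide',np.round([d[:2]@tx,d[:2]@ty,-d[2]],4),'spin',round(sp,3),'| grasp',np.round(p-[0,0,.18],4),'close',round(yaw-np.pi/2,3),'q6',round(o['qpos'][5],2),'w',round(o['grip_width'],4),'gf',round(o['grip_force'],1),'t',round(o['time_s'],2))
E
python3 - <<'E'
from m import *
for c,ctr in [('top',(.3688,.3339)),('scene',(.370,.3318))]:
    z=np.load(c+'0.npz'); P=z['P']; im=z['im']
    Q=P.reshape(-1,3); r=np.hypot(Q[:,0]-ctr[0],Q[:,1]-ctr[1]); q=Q[(r>.037)&(r<.06)&(Q[:,2]>.015)&(Q[:,2]<.08)]
    print(c,len(q),q.mean(0).round(4), np.degrees(np.arctan2(np.median(q[:,1])-ctr[1],np.median(q[:,0])-ctr[0])))
    hsv=cv2.cvtColor(im,cv2.COLOR_RGB2HSV); 
    m=(hsv[...,1]>90)&(hsv[...,0]<20)&(np.hypot(P[...,0]-.51,P[...,1]+.102)<.055)&(P[...,2]<.012)
    q=P[m]; print(c,'round',len(q),q.mean(0).round(4),cv2.minEnclosingCircle((q[:,:2]*1000).astype(np.float32)))
for t,a,b in [('all',0,0)]:
    Q=np.load('top0.npz')['P'].reshape(-1,3)
    for n,a in [('cyan',(.60,.40)),('gr1',(.715,.314)),('gr2',(.678,.435)),('gr3',(.487,.237))]: print(n,fit(Q,a,.055,.0245,.05,.008))
go(.3694,.3329,.16,0)
E
```

```text
top 75 [0.3241 0.3282 0.0499] -172.2564397633085
top round 1028 [ 0.509  -0.1016  0.0077] ((509.4120178222656, -101.44615173339844), 41.502220153808594)
scene 0 [nan nan nan] nan
scene round 823 [ 0.5124 -0.1024  0.0082] ((511.2254638671875, -102.87357330322266), 41.179222106933594)
cyan (array([0.598 , 0.3982]), 136, 0.0009, np.float64(0.0535))
gr1 (array([0.7106, 0.313 ]), 135, 0.0009, np.float64(0.0542))
gr2 (array([0.6755, 0.4291]), 141, 0.001, np.float64(0.0538))
gr3 (array([0.487 , 0.2317]), 125, 0.0008, np.float64(0.0543))
slide [-0.2307 -0.1095  0.0646] spin 1.216 | grasp [0.1911 0.5157 0.2246] close 1.216 q6 -0.07 w 0.0938 gf 0.0 t 1.3<stdin>:5: RuntimeWarning: Mean of empty slice.
  ret = um.true_divide(
  return _methods._mean(a, axis=axis, dtype=dtype,
  ret = ret.dtype.type(ret / rcount)
```

Call:
{"method": "jog_arm", "body": {
  "rows": [
    {"slide":[-0.231,-0.11,0.065],"spin":-0.485,"gripper":0.094},
    {"slide":[-0.231,-0.11,0.065],"spin":-0.485,"gripper":0.094},
    {"slide":[-0.231,-0.11,0.065],"spin":-0.485,"gripper":0.094},
    {"slide":[-0.231,-0.11,0.065],"spin":-0.485,"gripper":0.094},
    {"slide":[-0.231,-0.11,0.065],"spin":-0.485,"gripper":0.094},
    {"slide":[-0.231,-0.11,0.065],"spin":-0.485,"gripper":0.094},
    {"slide":[-0.231,-0.11,0.065],"spin":-0.485,"gripper":0.094},
    {"slide":[-0.231,-0.11,0.065],"spin":-0.485,"gripper":0.094}
  ]
}}

```text
time_s: 2.1
ee_pos: [0.3695, 0.3324, 0.3398]
eef_rot: [3.141, -0.0, -3.013]
force: [0.2, 0.1, -0.5]
grip_width: 0.0939
grip_force: 0.0
```

```bash
python3 - <<'E'
from m import *
im,P=cloud('wrist'); save(im,'w1.png')
print(fit(P,(.3694,.3329),.085,.029,.05)); Q=P.reshape(-1,3)
r=np.hypot(Q[:,0]-.3694,Q[:,1]-.3329); q=Q[(r>.037)&(r<.06)&(Q[:,2]>.015)&(Q[:,2]<.08)]; print(len(q),np.median(q,0) if len(q) else 0)
go(.3694,.3329,.06,1.70)
E
```

```text
(array([0.3694, 0.3345]), 2280, 0.0011, np.float64(0.0842))
462 [0.32372092 0.32932393 0.06834005]
slide [-0.0003  0.      0.0999] spin 0.001 | grasp [0.3691 0.3328 0.1599] close -4.582 q6 -1.04 w 0.094 gf 0.0 t 2.15
```

View pics/w1.png

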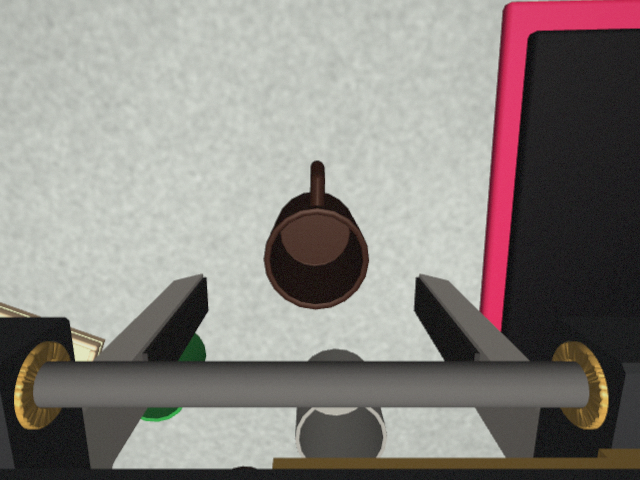

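The wrist picture shows the mug at (316,258), midway between the fingers, with its handle square to the closing line. I'll go down and grip.

Call:
{"method": "jog_arm", "body": {
  "rows": [
    {"slide":[0,0,0.04],"gripper":0.094},
    {"slide":[0,0,0.08],"gripper":0.094},
    {"slide":[0,0,0.1],"gripper":0.094},
    {"slide":[0,0,0.1],"gripper":0.094},
    {"slide":[0,0,0.1],"gripper":0.05},
    {"slide":[0,0,0.1],"gripper":0.05},
    {"slide":[0,0,0.1],"gripper":0.05},
    {"slide":[0,0,0.1],"gripper":0.05}
  ],
  "squeeze": 20
}}

```text
$.rows[0]: bad value
```

Call:
{"method": "jog_arm", "body": {
  "rows": [
    {"slide":[0,0,0],"gripper":0.05},
    {"slide":[0,0,0],"gripper":0.05},
    {"slide":[0,0,-0.01],"gripper":0.05},
    {"slide":[0,0,-0.03],"gripper":0.05},
    {"slide":[0,0,-0.05],"gripper":0.05},
    {"slide":[0,0,-0.07],"gripper":0.05},
    {"slide":[0,0,-0.09],"gripper":0.05},
    {"slide":[0,0,-0.1],"gripper":0.05}
  ]
}}

```text
$.rows[0]: bad value
```

```bash
python3 - <<'E'
from m import *
go(.510,-.102,.16)
im,P=cloud('wrist'); print(fit(P,(.3694,.3345),.185,.029,.05,.01))
E
```

```text
slide [-8.320e-02 -4.494e-01 -1.000e-04] spin 0 | grasp [0.3691 0.3328 0.1599] close -4.582 q6 -1.04 w 0.094 gf 0.0 t 2.15
(array([0.3648, 0.3488]), 1865, 0.0029, np.float64(0.1854))
```

Every row needs a spin value.

Call:
{"method": "jog_arm", "body": {
  "rows": [
    {"slide":[0,0,0.04],"spin":0,"gripper":0.094},
    {"slide":[0,0,0.08],"spin":0,"gripper":0.094},
    {"slide":[0,0,0.1],"spin":0,"gripper":0.094},
    {"slide":[0,0,0.1],"spin":0,"gripper":0.094},
    {"slide":[0,0,0.1],"spin":0,"gripper":0.05},
    {"slide":[0,0,0.1],"spin":0,"gripper":0.05},
    {"slide":[0,0,0.1],"spin":0,"gripper":0.05},
    {"slide":[0,0,0.1],"spin":0,"gripper":0.05}
  ],
  "squeeze": 20
}}

```text
time_s: 3.0
ee_pos: [0.3695, 0.3325, 0.2406]
eef_rot: [3.141, 0.001, -3.011]
force: [-0.5, 0.4, -0.1]
grip_width: 0.0654
grip_force: 0.2
```

Call:
{"method": "jog_arm", "body": {
  "rows": [
    {"slide":[0,0,0],"spin":0,"gripper":0.05},
    {"slide":[0,0,0],"spin":0,"gripper":0.05},
    {"slide":[0,0,-0.01],"spin":0,"gripper":0.05},
    {"slide":[0,0,-0.03],"spin":0,"gripper":0.05},
    {"slide":[0,0,-0.05],"spin":0,"gripper":0.05},
    {"slide":[0,0,-0.07],"spin":0,"gripper":0.05},
    {"slide":[0,0,-0.09],"spin":0,"gripper":0.05},
    {"slide":[0,0,-0.1],"spin":0,"gripper":0.05}
  ]
}}

```text
time_s: 3.8
ee_pos: [0.3695, 0.3323, 0.3416]
eef_rot: [3.141, 0.002, -3.011]
force: [1.0, -0.1, -1.5]
grip_width: 0.0601
grip_force: 20.0
```

```bash
python3 - <<'E'
from m import *
go(.510,-.102,.16)
im,P=cloud('wrist'); print(fit(P,(.3694,.3335),.185,.029,.04,.01)); save(im,'w2.png')
E
```

```text
slide [-0.083  -0.4488  0.0016] spin 0 | grasp [0.3695 0.3323 0.1616] close -4.582 q6 -1.04 w 0.0601 gf 20.0 t 3.8
(array([0.3696, 0.3318]), 7013, 0.0014, np.float64(0.1853))
```

Call:
{"method": "jog_arm", "body": {
  "rows": [
    {"slide":[-0.002,-0.01,0],"spin":0,"gripper":0.05},
    {"slide":[-0.006,-0.03,0],"spin":0,"gripper":0.05},
    {"slide":[-0.012,-0.06,0],"spin":0,"gripper":0.05},
    {"slide":[-0.018,-0.095,0],"spin":0,"gripper":0.05},
    {"slide":[-0.024,-0.13,0],"spin":0,"gripper":0.05},
    {"slide":[-0.03,-0.165,0],"spin":0,"gripper":0.05},
    {"slide":[-0.037,-0.2,0],"spin":0,"gripper":0.05},
    {"slide":[-0.043,-0.235,0],"spin":0,"gripper":0.05}
  ]
}}

```text
time_s: 4.65
ee_pos: [0.4426, 0.1029, 0.3386]
eef_rot: [-3.141, -0.002, -3.012]
force: [-0.2, -0.5, -1.6]
grip_width: 0.0601
grip_force: 20.0
```

Call:
{"method": "jog_arm", "body": {
  "rows": [
    {"slide":[-0.006,-0.035,0],"spin":0,"gripper":0.05},
    {"slide":[-0.013,-0.07,0],"spin":0,"gripper":0.05},
    {"slide":[-0.02,-0.105,0],"spin":0,"gripper":0.05},
    {"slide":[-0.026,-0.14,0],"spin":0,"gripper":0.05},
    {"slide":[-0.032,-0.17,0],"spin":0,"gripper":0.05},
    {"slide":[-0.037,-0.195,0],"spin":0,"gripper":0.05},
    {"slide":[-0.04,-0.21,0],"spin":0,"gripper":0.05},
    {"slide":[-0.04,-0.214,0],"spin":0,"gripper":0.05}
  ]
}}

```text
time_s: 5.45
ee_pos: [0.51, -0.1034, 0.3387]
eef_rot: [3.141, -0.001, -3.013]
force: [0.7, 0.7, -1.9]
grip_width: 0.0606
grip_force: 20.0
```

```bash
python3 - <<'E'
from m import *
o=telemetry.get_obs()['ee_pos']
im,P=cloud('wrist'); f=fit(P,(.510,-.102),.185,.029,.04,.01); print(f)
q=f[0]-o[:2]; print(q)
go(.510-q[0],-.102-q[1],.06+.008)
im,P=cloud('wrist');m=finder.masks_of('round_coaster','wrist')
if m: q=P[m[0]['region']]; q=q[(q[:,2]<.012)&(q[:,2]>.005)]; print(len(q), cv2.minEnclosingCircle((q[:,:2]*1000).astype(np.float32)))
E
```

```text
(array([ 0.5098, -0.1039]), 6694, 0.0014, np.float64(0.1827))
[-0.00020647 -0.00053597]
slide [-0.0005  0.0014  0.0909] spin 0 | grasp [ 0.5099 -0.1029  0.1589] close -4.583 q6 -1.97 w 0.0607 gf 20.0 t 5.5
2792 ((509.6974792480469, -101.72029876708984), 41.824527740478516)
```

Call:
{"method": "jog_arm", "body": {
  "rows": [
    {"slide":[-0.0005,0.0015,0.03],"spin":0,"gripper":0.05},
    {"slide":[-0.0005,0.0015,0.06],"spin":0,"gripper":0.05},
    {"slide":[-0.0005,0.0015,0.08],"spin":0,"gripper":0.05},
    {"slide":[-0.0005,0.0015,0.087],"spin":0,"gripper":0.05},
    {"slide":[-0.0005,0.0015,0.09],"spin":0,"gripper":0.05},
    {"slide":[-0.0005,0.0015,0.09],"spin":0,"gripper":0.05},
    {"slide":[-0.0005,0.0015,0.09],"spin":0,"gripper":0.072},
    {"slide":[-0.0005,0.0015,0.09],"spin":0,"gripper":0.094}
  ]
}}

```text
time_s: 6.4
ee_pos: [0.5106, -0.1005, 0.2507]
eef_rot: [-3.141, 0.002, -3.011]
force: [-0.0, 0.3, 0.6]
grip_width: 0.0728
grip_force: 0.0
```

Call:
{"method": "jog_arm", "body": {
  "rows": [
    {"slide":[0,0,0],"spin":0,"gripper":0.094},
    {"slide":[0,0,0],"spin":0,"gripper":0.094},
    {"slide":[0,0,0],"spin":0,"gripper":0.094},
    {"slide":[0,0,-0.03],"spin":0,"gripper":0.094},
    {"slide":[0,0,-0.07],"spin":0,"gripper":0.094},
    {"slide":[0,0,-0.11],"spin":0,"gripper":0.094},
    {"slide":[0,0,-0.15],"spin":0,"gripper":0.094},
    {"slide":[0,0,-0.15],"spin":0,"gripper":0.094}
  ]
}}

```text
time_s: 7.2
ee_pos: [0.5105, -0.1006, 0.405]
eef_rot: [-3.138, 0.008, -3.011]
force: [-1.2, 0.5, -0.5]
grip_width: 0.094
grip_force: 0.0
```

```bash
python3 - <<'E'
from m import *
im,P=cloud('wrist'); print(fit(P,(.510,-.102),.093,.029,.05,.006))
im,P=cloud('top'); print(fit(P,(.510,-.102),.093,.029,.05,.006))
im,P=cloud('scene'); print(fit(P,(.510,-.102),.093,.029,.05,.006))
go(.4981,.3676,.16,1.7)
E
```

```text
(array([ 0.511 , -0.1013]), 1558, 0.0011, np.float64(0.0921))
(None, 7)
(array([ 0.5123, -0.1026]), 239, 0.001, np.float64(0.0923))
slide [-0.0488  0.4657  0.0588] spin 0.001 | grasp [ 0.5102 -0.1005  0.2188] close -4.582 q6 -1.97 w 0.0937 gf 0.0 t 7.35
```

Call:
{"method": "jog_arm", "body": {
  "rows": [
    {"slide":[-0.005,0.05,0],"spin":0,"gripper":0.094},
    {"slide":[-0.01,0.1,0],"spin":0,"gripper":0.094},
    {"slide":[-0.015,0.15,0],"spin":0,"gripper":0.094},
    {"slide":[-0.02,0.2,0.01],"spin":0,"gripper":0.094},
    {"slide":[-0.026,0.25,0.02],"spin":0,"gripper":0.094},
    {"slide":[-0.031,0.3,0.03],"spin":0,"gripper":0.094},
    {"slide":[-0.037,0.35,0.04],"spin":0,"gripper":0.094},
    {"slide":[-0.042,0.4,0.06],"spin":0,"gripper":0.094}
  ]
}}

```text
time_s: 8.15
ee_pos: [0.4998, 0.2944, 0.3417]
eef_rot: [-3.141, -0.001, -3.011]
force: [0.9, -0.1, 0.4]
grip_width: 0.0941
grip_force: 0.0
```

Call:
{"method": "jog_arm", "body": {
  "rows": [
    {"slide":[-0.007,0.065,0],"spin":0,"gripper":0.094},
    {"slide":[-0.007,0.065,0],"spin":0,"gripper":0.094},
    {"slide":[-0.007,0.065,0],"spin":0,"gripper":0.094},
    {"slide":[-0.007,0.065,0],"spin":0,"gripper":0.094}
  ]
}}

```text
time_s: 8.55
ee_pos: [0.4989, 0.3568, 0.3421]
eef_rot: [-3.141, -0.002, -3.011]
force: [0.7, -0.9, -0.2]
grip_width: 0.0939
grip_force: 0.0
```

```bash
python3 - <<'E'
from m import *
im,P=cloud('wrist'); f=fit(P,(.4981,.3676),.07,.0305,.05,.006);print(f)
go(*f[0],.045,1.7)
E
```

```text
(array([0.4985, 0.369 ]), 1738, 0.0008, np.float64(0.0691))
slide [-0.001   0.0126  0.1175] spin 0.0 | grasp [0.4991 0.3564 0.1625] close -4.583 q6 -1.14 w 0.0939 gf 0.0 t 8.6
```

Call:
{"method": "jog_arm", "body": {
  "rows": [
    {"slide":[-0.001,0.012,0.02],"spin":0,"gripper":0.094},
    {"slide":[-0.001,0.012,0.06],"spin":0,"gripper":0.094},
    {"slide":[-0.001,0.012,0.1],"spin":0,"gripper":0.094},
    {"slide":[-0.001,0.012,0.1175],"spin":0,"gripper":0.094},
    {"slide":[-0.001,0.012,0.1175],"spin":0,"gripper":0.094},
    {"slide":[-0.001,0.012,0.1175],"spin":0,"gripper":0.05},
    {"slide":[-0.001,0.012,0.1175],"spin":0,"gripper":0.05},
    {"slide":[-0.001,0.012,0.1175],"spin":0,"gripper":0.05}
  ],
  "squeeze": 15
}}

```text
time_s: 9.4
ee_pos: [0.4986, 0.3696, 0.2272]
eef_rot: [3.141, 0.002, -3.012]
force: [0.1, 0.2, -0.1]
grip_width: 0.0739
grip_force: 0.0
```

Call:
{"method": "jog_arm", "body": {
  "rows": [
    {"slide":[0,0,0],"spin":0,"gripper":0.05},
    {"slide":[0,0,0],"spin":0,"gripper":0.05},
    {"slide":[0,0,0],"spin":0,"gripper":0.05},
    {"slide":[0,0,-0.02],"spin":0,"gripper":0.05},
    {"slide":[0,0,-0.05],"spin":0,"gripper":0.05},
    {"slide":[0,0,-0.08],"spin":0,"gripper":0.05},
    {"slide":[0,0,-0.1],"spin":0,"gripper":0.05},
    {"slide":[0,0,-0.11],"spin":0,"gripper":0.05}
  ]
}}

```text
time_s: 10.2
ee_pos: [0.4983, 0.3697, 0.3376]
eef_rot: [3.141, 0.002, -3.011]
force: [0.9, -0.5, -1.1]
grip_width: 0.065
grip_force: 15.0
```

```bash
python3 - <<'E'
from m import *
im,P=cloud('wrist'); f=fit(P,(.4985,.368),.18,.0305,.05,.01);print(f)
go(.555,.0715,.15)
E
```

```text
(array([0.4983, 0.369 ]), 6957, 0.0015, np.float64(0.18))
slide [-0.0174 -0.3031  0.0082] spin 0 | grasp [0.4983 0.3698 0.1582] close -4.582 q6 -1.12 w 0.0653 gf 15.0 t 10.25
```

Call:
{"method": "jog_arm", "body": {
  "rows": [
    {"slide":[-0.001,-0.015,0],"spin":0,"gripper":0.05},
    {"slide":[-0.002,-0.045,0],"spin":0,"gripper":0.05},
    {"slide":[-0.005,-0.09,0],"spin":0,"gripper":0.05},
    {"slide":[-0.008,-0.135,0],"spin":0,"gripper":0.05},
    {"slide":[-0.01,-0.18,0],"spin":0,"gripper":0.05},
    {"slide":[-0.013,-0.225,0],"spin":0,"gripper":0.05},
    {"slide":[-0.015,-0.265,0],"spin":0,"gripper":0.05},
    {"slide":[-0.017,-0.295,0.0],"spin":0,"gripper":0.05}
  ]
}}

```text
time_s: 11.05
ee_pos: [0.5532, 0.0761, 0.334]
eef_rot: [-3.141, -0.002, -3.013]
force: [0.1, 0.1, -2.4]
grip_width: 0.0644
grip_force: 15.0
```

Call:
{"method": "jog_arm", "body": {
  "rows": [
    {"slide":[0,-0.008,0],"spin":0,"gripper":0.05},
    {"slide":[0,-0.008,0],"spin":0,"gripper":0.05},
    {"slide":[0,-0.008,0],"spin":0,"gripper":0.05}
  ]
}}

```text
time_s: 11.35
ee_pos: [0.5542, 0.072, 0.335]
eef_rot: [3.141, -0.001, -3.011]
force: [0.2, -0.6, -1.5]
grip_width: 0.065
grip_force: 15.0
```

```bash
python3 - <<'E'
from m import *
o=telemetry.get_obs()['ee_pos']
im,P=cloud('wrist'); f=fit(P,(.555,.0715),.18,.0305,.05,.01); print(f)
q=f[0]-o[:2]; print(q)
m=finder.masks_of('square_coaster','wrist')
if m: s=P[m[0]['region']]; s=s[(s[:,2]<.012)&(s[:,2]>.005)]; print(len(s), cv2.minAreaRect((s[:,:2]*1000).astype(np.float32)))
go(.555-q[0],.0715-q[1],.0472+.008)
E
```

```text
(array([0.5537, 0.0711]), 6751, 0.0017, np.float64(0.1777))
[-0.00048852 -0.00091157]
4492 ((553.3008422851562, 72.9943618774414), (80.3054428100586, 75.7591781616211), 75.99221801757812)
slide [-0.0012 -0.0003  0.1001] spin 0 | grasp [0.5542 0.0725 0.1553] close -4.581 q6 -1.64 w 0.0649 gf 15.0 t 11.45
```

Call:
{"method": "jog_arm", "body": {
  "rows": [
    {"slide":[-0.001,0,0.03],"spin":0,"gripper":0.05},
    {"slide":[-0.001,0,0.06],"spin":0,"gripper":0.05},
    {"slide":[-0.001,0,0.085],"spin":0,"gripper":0.05},
    {"slide":[-0.001,0,0.095],"spin":0,"gripper":0.05},
    {"slide":[-0.001,0,0.0995],"spin":0,"gripper":0.05},
    {"slide":[-0.001,0,0.0995],"spin":0,"gripper":0.05},
    {"slide":[-0.001,0,0.0995],"spin":0,"gripper":0.075},
    {"slide":[-0.001,0,0.0995],"spin":0,"gripper":0.094}
  ]
}}

```text
time_s: 12.25
ee_pos: [0.5557, 0.0717, 0.2373]
eef_rot: [-3.141, 0.002, -3.011]
force: [0.4, -0.3, 0.9]
grip_width: 0.0777
grip_force: 0.0
```

Call:
{"method": "jog_arm", "body": {
  "rows": [
    {"slide":[0,0,0],"spin":0,"gripper":0.094},
    {"slide":[0,0,0],"spin":0,"gripper":0.094},
    {"slide":[0,0,0],"spin":0,"gripper":0.094},
    {"slide":[0,0,-0.03],"spin":0,"gripper":0.094},
    {"slide":[0,0,-0.07],"spin":0,"gripper":0.094},
    {"slide":[0,0,-0.11],"spin":0,"gripper":0.094},
    {"slide":[0,0,-0.15],"spin":0,"gripper":0.094},
    {"slide":[0,0,-0.15],"spin":0,"gripper":0.094}
  ]
}}

```text
time_s: 13.05
ee_pos: [0.5556, 0.0716, 0.3917]
eef_rot: [-3.141, 0.009, -3.011]
force: [0.5, 0.7, -0.8]
grip_width: 0.0942
grip_force: 0.0
```

```bash
python3 - <<'E'
from m import *
for c in ['wrist','top','scene']:
    im,P=cloud(c); print(fit(P,(.555,.0715),.078,.0305,.05,.006))
    m=finder.masks_of('square_coaster',c)
    if m: s=P[m[0]['region']]; s=s[(s[:,2]<.012)&(s[:,2]>.005)]; print(len(s), cv2.minAreaRect((s[:,:2]*1000).astype(np.float32)))
go(.570,-.3395,.14,-1.0)
E
```

```text
(array([0.5557, 0.0709]), 1268, 0.0008, np.float64(0.0771))
2482 ((555.8206787109375, 72.1001205444336), (80.77555084228516, 81.24427032470703), 75.31835174560547)
(None, 6)
123 ((505.2000427246094, -102.76042938232422), (58.52029037475586, 57.198158264160156), 41.50746154785156)
(array([0.5563, 0.0691]), 219, 0.0008, np.float64(0.0766))
421 ((557.6781005859375, 69.64607238769531), (80.27706146240234, 78.70214080810547), 76.60499572753906)
slide [ 0.0389 -0.4095  0.0647] spin -0.441 | grasp [0.5554 0.0716 0.2047] close -4.582 q6 -1.64 w 0.0941 gf 0.0 t 13.35
```

Call:
{"method": "jog_arm", "body": {
  "rows": [
    {"slide":[0.005,-0.05,0],"spin":0.1,"gripper":0.094},
    {"slide":[0.01,-0.1,0],"spin":0.2,"gripper":0.094},
    {"slide":[0.015,-0.15,0],"spin":0.3,"gripper":0.094},
    {"slide":[0.019,-0.2,0],"spin":0.4,"gripper":0.094},
    {"slide":[0.024,-0.25,0],"spin":0.5,"gripper":0.094},
    {"slide":[0.028,-0.3,0.02],"spin":0.6,"gripper":0.094},
    {"slide":[0.033,-0.35,0.04],"spin":0.7,"gripper":0.06},
    {"slide":[0.038,-0.4,0.06],"spin":0.83,"gripper":0.06}
  ]
}}

```text
time_s: 14.15
ee_pos: [0.569, -0.3196, 0.3292]
eef_rot: [-3.141, -0.001, 2.437]
force: [0.3, 0.2, -0.6]
grip_width: 0.0812
grip_force: 0.0
```

```bash
python3 - <<'E'
from m import *
go(.570,-.3395,.10,.87)
E
```

```text
slide [-0.0136 -0.0145  0.0492] spin -0.003 | grasp [ 0.569  -0.3196  0.1492] close 0.867 q6 -1.43 w 0.0812 gf 0.0 t 14.15
```

Call:
{"method": "jog_arm", "body": {
  "rows": [
    {"slide":[-0.0135,-0.0145,0.02],"spin":0,"gripper":0.06},
    {"slide":[-0.0135,-0.0145,0.02],"spin":0,"gripper":0.06},
    {"slide":[-0.0135,-0.0145,0.02],"spin":0,"gripper":0.06}
  ]
}}

```text
time_s: 14.45
ee_pos: [0.5703, -0.3372, 0.3101]
eef_rot: [-3.142, -0.002, 2.442]
force: [0.3, 0.2, -0.0]
grip_width: 0.0606
grip_force: 0.0
```

```bash
python3 - <<'E'
from m import *
im,P=cloud('wrist'); save(im,'w3.png'); Q=P.reshape(-1,3)
for h,R in [(.03,.025),(.009,.05)]:
    q=Q[(np.hypot(Q[:,0]-.57,Q[:,1]+.339)<R)&(abs(Q[:,2]-h)<.003)]; print(len(q),q.mean(0).round(4),cv2.minEnclosingCircle((q[:,:2]*1000).astype(np.float32)))
go(.570,-.339,.031,.87)
E
```

```text
995 [ 0.5698 -0.3385  0.0293] ((570.09814453125, -338.4668884277344), 11.915040969848633)
6975 [ 0.5688 -0.3377  0.0084] ((570.0899658203125, -338.7608337402344), 35.907711029052734)
slide [-0.0011 -0.0022  0.1002] spin 0.002 | grasp [ 0.5706 -0.3367  0.1312] close 0.872 q6 -1.46 w 0.0605 gf 0.0 t 14.5
```

View pics/w3.png

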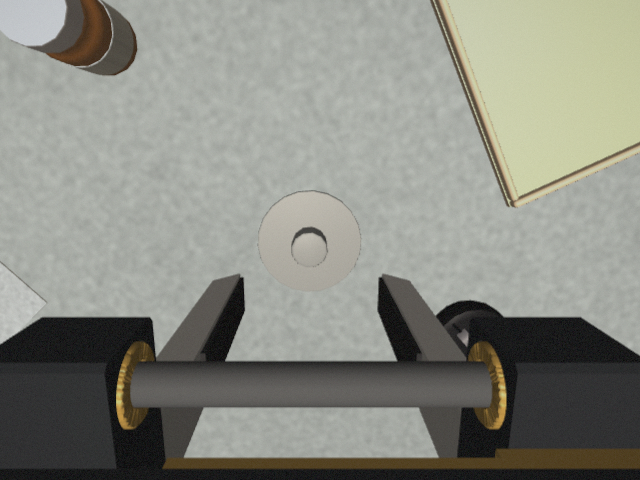

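The wrist picture shows the lid at (309,240) with its knob up, centred between the fingers.

Call:
{"method": "jog_arm", "body": {
  "rows": [
    {"slide":[-0.001,-0.002,0.04],"spin":0,"gripper":0.06},
    {"slide":[-0.001,-0.002,0.08],"spin":0,"gripper":0.06},
    {"slide":[-0.001,-0.002,0.096],"spin":0,"gripper":0.06},
    {"slide":[-0.001,-0.002,0.0995],"spin":0,"gripper":0.06},
    {"slide":[-0.001,-0.002,0.0995],"spin":0,"gripper":0.01},
    {"slide":[-0.001,-0.002,0.0995],"spin":0,"gripper":0.01},
    {"slide":[-0.001,-0.002,0.0995],"spin":0,"gripper":0.01},
    {"slide":[-0.001,-0.002,0.0995],"spin":0,"gripper":0.01}
  ]
}}

```text
time_s: 15.3
ee_pos: [0.5699, -0.3397, 0.2127]
eef_rot: [3.141, 0.002, 2.442]
force: [0.2, 0.5, 0.4]
grip_width: 0.0315
grip_force: 0.0
```

Call:
{"method": "jog_arm", "body": {
  "rows": [
    {"slide":[0,0,0],"spin":0,"gripper":0.01},
    {"slide":[0,0,0],"spin":0,"gripper":0.01},
    {"slide":[0,0,0],"spin":0,"gripper":0.01},
    {"slide":[0,0,-0.02],"spin":0,"gripper":0.01},
    {"slide":[0,0,-0.05],"spin":0,"gripper":0.01},
    {"slide":[0,0,-0.08],"spin":0,"gripper":0.01},
    {"slide":[0,0,-0.11],"spin":0,"gripper":0.01},
    {"slide":[0,0,-0.12],"spin":0,"gripper":0.01}
  ]
}}

```text
time_s: 16.1
ee_pos: [0.5699, -0.3397, 0.3346]
eef_rot: [3.141, 0.004, 2.442]
force: [-0.1, 0.2, -1.6]
grip_width: 0.0236
grip_force: 15.0
```

```bash
python3 - <<'E'
from m import *
im,P=cloud('wrist'); save(im,'w4.png'); Q=P.reshape(-1,3)
q=Q[(np.hypot(Q[:,0]-.57,Q[:,1]+.339)<.045)&(abs(Q[:,2]-.129)<.006)]; print(len(q),q.mean(0).round(4),cv2.minEnclosingCircle((q[:,:2]*1000).astype(np.float32)))
go(.5555,.0710,.17)
E
```

```text
10370 [ 0.5633 -0.3342  0.1308] ((570.166015625, -339.9909362792969), 36.070011138916016)
slide [ 0.2756  0.3049 -0.0155] spin 0 | grasp [ 0.5699 -0.3397  0.1545] close 0.871 q6 -1.46 w 0.0234 gf 15.0 t 16.15
```

Call:
{"method": "jog_arm", "body": {
  "rows": [
    {"slide":[0.01,0.011,-0.01],"spin":0,"gripper":0.01},
    {"slide":[0.035,0.039,-0.02],"spin":0,"gripper":0.01},
    {"slide":[0.063,0.07,-0.02],"spin":0,"gripper":0.01},
    {"slide":[0.094,0.104,-0.02],"spin":0,"gripper":0.01},
    {"slide":[0.124,0.137,-0.02],"spin":0,"gripper":0.01},
    {"slide":[0.154,0.171,-0.02],"spin":0,"gripper":0.01},
    {"slide":[0.185,0.204,-0.02],"spin":0,"gripper":0.01},
    {"slide":[0.215,0.238,-0.02],"spin":0,"gripper":0.01}
  ]
}}

```text
time_s: 16.95
ee_pos: [0.5576, -0.0165, 0.3502]
eef_rot: [-3.14, -0.002, 2.442]
force: [-0.1, 0.2, -0.6]
grip_width: 0.0238
grip_force: 15.0
```

Call:
{"method": "jog_arm", "body": {
  "rows": [
    {"slide":[0.03,0.033,0],"spin":0,"gripper":0.01},
    {"slide":[0.05,0.056,0],"spin":0,"gripper":0.01},
    {"slide":[0.06,0.066,0],"spin":0,"gripper":0.01},
    {"slide":[0.0606,0.0669,0.01],"spin":0,"gripper":0.01},
    {"slide":[0.0606,0.0669,0.02],"spin":0,"gripper":0.01},
    {"slide":[0.0606,0.0669,0.02],"spin":0,"gripper":0.01}
  ]
}}

```text
time_s: 17.55
ee_pos: [0.5551, 0.0699, 0.3292]
eef_rot: [-3.139, -0.002, 2.44]
force: [0.3, -0.1, -0.5]
grip_width: 0.0236
grip_force: 15.0
```

```bash
python3 - <<'E'
from m import *
im,P=cloud('scene'); print(fit(P,(.5563,.0691),.078,.0305,.05,.006))
go(.5555,.0710,.008+.066+.0327)
im,P=cloud('wrist'); Q=P.reshape(-1,3)
q=Q[(np.hypot(Q[:,0]-.555,Q[:,1]-.071)<.045)&(abs(Q[:,2]-.13)<.009)]; print(len(q),q.mean(0).round(4),cv2.minEnclosingCircle((q[:,:2]*1000).astype(np.float32)))
E
```

```text
(array([0.5561, 0.0692]), 131, 0.0007, np.float64(0.0771))
slide [0.0006 0.001  0.0435] spin 0 | grasp [0.5553 0.0699 0.1502] close 0.869 q6 -0.81 w 0.0237 gf 15.0 t 17.6
10871 [0.5476 0.0758 0.1269] ((554.5882568359375, 70.10843658447266), 36.172725677490234)
```

Call:
{"method": "jog_arm", "body": {
  "rows": [
    {"slide":[0,0.0012,0.015],"spin":0,"gripper":0.01},
    {"slide":[0,0.0012,0.03],"spin":0,"gripper":0.01},
    {"slide":[0,0.0012,0.037],"spin":0,"gripper":0.01},
    {"slide":[0,0.0012,0.04],"spin":0,"gripper":0.01},
    {"slide":[0,0.0012,0.042],"spin":0,"gripper":0.01},
    {"slide":[0,0.0012,0.043],"spin":0,"gripper":0.01},
    {"slide":[0,0.0012,0.043],"spin":0,"gripper":0.01}
  ]
}}

```text
time_s: 18.35
ee_pos: [0.5562, 0.072, 0.2889]
eef_rot: [3.141, 0.0, 2.442]
force: [0.2, 0.0, -0.7]
grip_width: 0.0235
grip_force: 15.0
```

```bash
python3 - <<'E'
from m import *
go(.5557,.0709,.1067)
E
```

```text
slide [-0.0003 -0.0012  0.0022] spin 0 | grasp [0.5562 0.072  0.1089] close 0.871 q6 -0.81 w 0.0235 gf 15.0 t 18.35
```

Call:
{"method": "jog_arm", "body": {
  "rows": [
    {"slide":[0,-0.001,0.001],"spin":0,"gripper":0.01},
    {"slide":[0,-0.001,0.002],"spin":0,"gripper":0.01},
    {"slide":[0,-0.001,0.002],"spin":0,"gripper":0.01},
    {"slide":[0,-0.001,0.002],"spin":0,"gripper":0.03},
    {"slide":[0,-0.001,0.002],"spin":0,"gripper":0.05},
    {"slide":[0,-0.001,0.002],"spin":0,"gripper":0.05},
    {"slide":[0,-0.001,0.002],"spin":0,"gripper":0.05},
    {"slide":[0,-0.001,0.002],"spin":0,"gripper":0.05}
  ]
}}

```text
time_s: 19.15
ee_pos: [0.5555, 0.0713, 0.2866]
eef_rot: [3.142, 0.0, 2.442]
force: [-0.6, 0.1, -0.9]
grip_width: 0.0495
grip_force: 0.0
```

Call:
{"method": "jog_arm", "body": {
  "rows": [
    {"slide":[0,0,-0.03],"spin":0,"gripper":0.05},
    {"slide":[0,0,-0.07],"spin":0,"gripper":0.05},
    {"slide":[0,0,-0.11],"spin":0,"gripper":0.094},
    {"slide":[0,0,-0.11],"spin":0,"gripper":0.094}
  ]
}}

```text
time_s: 19.55
ee_pos: [0.5556, 0.0713, 0.4021]
eef_rot: [3.136, 0.006, 2.442]
force: [0.7, -0.6, -0.5]
grip_width: 0.0626
grip_force: 0.0
```

```bash
python3 - <<'E'
from m import *
for c in ['wrist','scene']:
    im,P=cloud(c); Q=P.reshape(-1,3)
    if c=='wrist': save(im,'w5.png')
    q=Q[(np.hypot(Q[:,0]-.5557,Q[:,1]-.0709)<.045)&(abs(Q[:,2]-.083)<.006)]
    A=np.c_[q[:,:2]-q[:,:2].mean(0),np.ones(len(q))]; s=np.linalg.lstsq(A,q[:,2],rcond=None)[0]
    print(c,len(q),s.round(4),cv2.minEnclosingCircle((q[:,:2]*1000).astype(np.float32)))
    k=Q[(np.hypot(Q[:,0]-.5557,Q[:,1]-.0709)<.03)&(abs(Q[:,2]-.104)<.005)]; print(k.mean(0) if len(k) else 0)
go(.6168,.302,.15,.87)
E
```

```text
wrist 6317 [-0.0003 -0.0007  0.0825] ((554.963623046875, 71.50555419921875), 36.001487731933594)
[0.55434253 0.07194123 0.10331335]
scene 693 [-0.008  -0.0001  0.0829] ((554.3109741210938, 69.6728286743164), 36.95966720581055)
[0.55639553 0.06948942 0.10346803]
slide [0.1016 0.2161 0.0669] spin 0.001 | grasp [0.5554 0.0713 0.2169] close 0.871 q6 -0.81 w 0.0707 gf 0.0 t 19.65
```

View pics/w5.png

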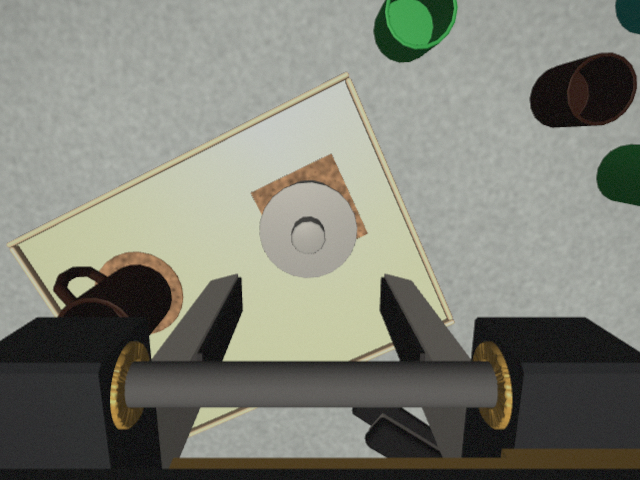

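The lid at (308,229) is level: its disc top is at 82.5 mm against 83 mm expected, with slope about 0. It is home. The beaker is next.

Call:
{"method": "jog_arm", "body": {
  "rows": [
    {"slide":[0.021,0.045,0],"spin":0,"gripper":0.094},
    {"slide":[0.042,0.09,0],"spin":0,"gripper":0.094},
    {"slide":[0.063,0.135,0],"spin":0,"gripper":0.094},
    {"slide":[0.084,0.18,0.02],"spin":0,"gripper":0.094},
    {"slide":[0.1015,0.216,0.04],"spin":0,"gripper":0.094},
    {"slide":[0.1015,0.216,0.067],"spin":0,"gripper":0.094},
    {"slide":[0.1015,0.216,0.067],"spin":0,"gripper":0.094},
    {"slide":[0.1015,0.216,0.067],"spin":0,"gripper":0.094}
  ]
}}

```text
time_s: 20.45
ee_pos: [0.617, 0.3014, 0.3289]
eef_rot: [-3.14, -0.001, 2.441]
force: [-0.1, 0.1, 1.4]
grip_width: 0.0941
grip_force: 0.0
```

```bash
python3 - <<'E'
from m import *
im,P=cloud('wrist'); f=fit(P,(.6168,.302),.055,.0245,.045,.006);print(f); save(im,'w6.png')
go(*f[0],.038,.87)
E
```

```text
(array([0.6174, 0.3038]), 1368, 0.0008, np.float64(0.0541))
slide [0.0015 0.0022 0.1124] spin 0.0 | grasp [0.6172 0.3012 0.1504] close 0.87 q6 -0.47 w 0.0937 gf 0.0 t 20.5
```

View pics/w6.png

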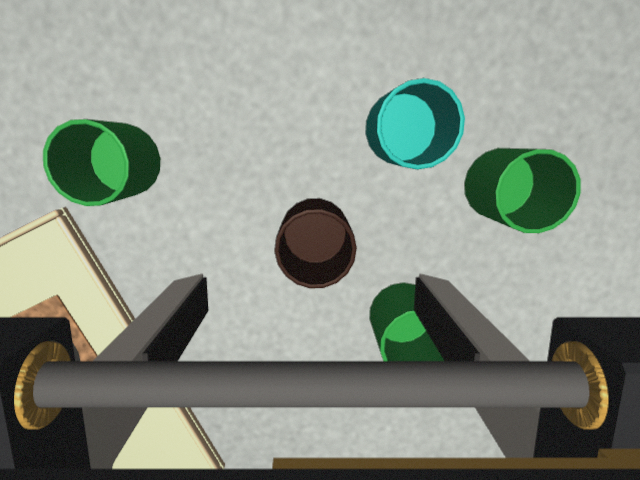

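The brown beaker is at (316,248) between the fingers, and the green and cyan look-alikes are clear of them.

Call:
{"method": "jog_arm", "body": {
  "rows": [
    {"slide":[0.001,0.002,0.03],"spin":0,"gripper":0.08},
    {"slide":[0.001,0.002,0.07],"spin":0,"gripper":0.08},
    {"slide":[0.001,0.002,0.1],"spin":0,"gripper":0.08},
    {"slide":[0.001,0.002,0.1125],"spin":0,"gripper":0.08},
    {"slide":[0.001,0.002,0.1125],"spin":0,"gripper":0.08},
    {"slide":[0.001,0.002,0.1125],"spin":0,"gripper":0.04},
    {"slide":[0.001,0.002,0.1125],"spin":0,"gripper":0.04},
    {"slide":[0.001,0.002,0.1125],"spin":0,"gripper":0.04}
  ],
  "squeeze": 12
}}

```text
time_s: 21.3
ee_pos: [0.6177, 0.3041, 0.2187]
eef_rot: [3.139, 0.001, 2.442]
force: [0.3, -0.5, 0.2]
grip_width: 0.0598
grip_force: 0.0
```

Call:
{"method": "jog_arm", "body": {
  "rows": [
    {"slide":[0,0,0],"spin":0,"gripper":0.04},
    {"slide":[0,0,0],"spin":0,"gripper":0.04},
    {"slide":[0,0,0],"spin":0,"gripper":0.04},
    {"slide":[0,0,-0.02],"spin":0,"gripper":0.04},
    {"slide":[0,0,-0.05],"spin":0,"gripper":0.04},
    {"slide":[0,0,-0.09],"spin":0,"gripper":0.04},
    {"slide":[0,0,-0.12],"spin":0,"gripper":0.04},
    {"slide":[0,0,-0.14],"spin":0,"gripper":0.04}
  ]
}}

```text
time_s: 22.1
ee_pos: [0.6174, 0.3041, 0.3598]
eef_rot: [3.139, 0.001, 2.442]
force: [0.2, 0.5, -1.4]
grip_width: 0.0509
grip_force: 12.0
```

```bash
python3 - <<'E'
from m import *
o=telemetry.get_obs()['ee_pos']
im,P=cloud('wrist'); f=fit(P,(.617,.3025),.055+o[2]-.2165,.0245,.045,.01);print(f,f[0]-o[:2])
go(.5328,-.0155,.16,-.257)
E
```

```text
(array([0.6173, 0.3046]), 5401, 0.0013, np.float64(0.1961)) [-8.63695240e-05  5.38637364e-04]
slide [-0.141  -0.2991  0.0226] spin 1.128 | grasp [0.6175 0.3041 0.1826] close 0.871 q6 -0.47 w 0.051 gf 12.0 t 22.15
```

Call:
{"method": "jog_arm", "body": {
  "rows": [
    {"slide":[-0.006,-0.012,0],"spin":0.1,"gripper":0.04},
    {"slide":[-0.023,-0.049,0],"spin":0.24,"gripper":0.04},
    {"slide":[-0.042,-0.088,0],"spin":0.38,"gripper":0.04},
    {"slide":[-0.06,-0.128,0],"spin":0.52,"gripper":0.04},
    {"slide":[-0.079,-0.168,0],"spin":0.66,"gripper":0.04},
    {"slide":[-0.098,-0.208,0],"spin":0.8,"gripper":0.04},
    {"slide":[-0.117,-0.248,0],"spin":0.94,"gripper":0.04},
    {"slide":[-0.132,-0.28,0],"spin":1.06,"gripper":0.04}
  ]
}}

```text
time_s: 22.95
ee_pos: [0.5372, 0.0029, 0.3563]
eef_rot: [-3.141, 0.0, 1.376]
force: [0.0, 0.3, -0.6]
grip_width: 0.0508
grip_force: 12.0
```

```bash
python3 - <<'E'
from m import *
go(.5328,-.0155,.17,-.257)
E
```

```text
slide [-0.0189 -0.0007  0.0063] spin 0.062 | grasp [0.5372 0.0029 0.1763] close -0.195 q6 0.13 w 0.0508 gf 12.0 t 22.95
```

Call:
{"method": "jog_arm", "body": {
  "rows": [
    {"slide":[-0.019,-0.0007,0.006],"spin":0.062,"gripper":0.04},
    {"slide":[-0.019,-0.0007,0.006],"spin":0.062,"gripper":0.04},
    {"slide":[-0.019,-0.0007,0.006],"spin":0.062,"gripper":0.04},
    {"slide":[-0.019,-0.0007,0.006],"spin":0.062,"gripper":0.04}
  ]
}}

```text
time_s: 23.35
ee_pos: [0.5341, -0.0128, 0.3509]
eef_rot: [-3.141, -0.0, 1.322]
force: [0.1, 0.8, -0.6]
grip_width: 0.0509
grip_force: 12.0
```

```bash
python3 - <<'E'
from m import *
o=telemetry.get_obs()['ee_pos']
im,P=cloud('wrist'); f=fit(P,(.5328,-.0155),.055+o[2]-.2187,.0245,.045,.01);q=f[0]-o[:2];print(f,q)
go(.5328-q[0],-.0152-q[1],.005+.0387,-.257)
E
```

```text
(array([ 0.5353, -0.0117]), 5633, 0.0012, np.float64(0.187)) [0.00123823 0.00109029]
slide [-0.0041 -0.0015  0.1272] spin 0.008 | grasp [ 0.5341 -0.0127  0.1709] close -0.249 q6 0.16 w 0.0511 gf 12.0 t 23.4
```

Call:
{"method": "jog_arm", "body": {
  "rows": [
    {"slide":[-0.0035,-0.001,0.02],"spin":0.008,"gripper":0.04},
    {"slide":[-0.0035,-0.001,0.05],"spin":0.008,"gripper":0.04},
    {"slide":[-0.0035,-0.001,0.08],"spin":0.008,"gripper":0.04},
    {"slide":[-0.0035,-0.001,0.1],"spin":0.008,"gripper":0.04},
    {"slide":[-0.0035,-0.001,0.105],"spin":0.008,"gripper":0.04},
    {"slide":[-0.0035,-0.001,0.105],"spin":0.008,"gripper":0.04},
    {"slide":[-0.0035,-0.001,0.105],"spin":0.008,"gripper":0.04}
  ]
}}

```text
time_s: 24.1
ee_pos: [0.5324, -0.0165, 0.2472]
eef_rot: [3.14, -0.0, 1.312]
force: [0.1, 0.6, -0.7]
grip_width: 0.051
grip_force: 12.0
```

```bash
python3 - <<'E'
from m import *
o=telemetry.get_obs()['ee_pos']
im,P=cloud('wrist'); f=fit(P,(.5328,-.0155),.055+o[2]-.2187,.0245,.045,.008);q=f[0]-o[:2];print(f,q)
go(.5328-q[0],-.0152-q[1],.005+.0387,-.257)
E
```

```text
(array([ 0.5338, -0.0156]), 4920, 0.0012, np.float64(0.0833)) [0.00138962 0.00094378]
slide [ 0.0002 -0.0011  0.0236] spin -0.001 | grasp [ 0.5324 -0.0166  0.0673] close -0.258 q6 0.16 w 0.0511 gf 12.0 t 24.15
```

Call:
{"method": "jog_arm", "body": {
  "rows": [
    {"slide":[0.0005,-0.0006,0.01],"spin":0,"gripper":0.04},
    {"slide":[0.0005,-0.0006,0.018],"spin":0,"gripper":0.04},
    {"slide":[0.0005,-0.0006,0.022],"spin":0,"gripper":0.04},
    {"slide":[0.0005,-0.0006,0.023],"spin":0,"gripper":0.04},
    {"slide":[0.0005,-0.0006,0.023],"spin":0,"gripper":0.04},
    {"slide":[0.0005,-0.0006,0.023],"spin":0,"gripper":0.06},
    {"slide":[0.0005,-0.0006,0.023],"spin":0,"gripper":0.08},
    {"slide":[0.0005,-0.0006,0.023],"spin":0,"gripper":0.08}
  ]
}}

```text
time_s: 24.95
ee_pos: [0.5316, -0.0162, 0.2231]
eef_rot: [3.141, -0.0, 1.312]
force: [-0.3, 0.1, 0.0]
grip_width: 0.0714
grip_force: 0.0
```

Call:
{"method": "jog_arm", "body": {
  "rows": [
    {"slide":[0,0,0],"spin":0,"gripper":0.08},
    {"slide":[0,0,0],"spin":0,"gripper":0.08},
    {"slide":[0,0,-0.03],"spin":0,"gripper":0.08},
    {"slide":[0,0,-0.07],"spin":0,"gripper":0.08},
    {"slide":[0,0,-0.11],"spin":0,"gripper":0.08},
    {"slide":[0,0,-0.15],"spin":0,"gripper":0.08},
    {"slide":[0,0,-0.19],"spin":0,"gripper":0.08},
    {"slide":[0,0,-0.19],"spin":0,"gripper":0.08}
  ]
}}

```text
time_s: 25.75
ee_pos: [0.5316, -0.0162, 0.4185]
eef_rot: [3.133, -0.001, 1.312]
force: [0.5, 0.3, -0.7]
grip_width: 0.0799
grip_force: 0.0
```

```bash
python3 - <<'E'
from m import *
for c in ['wrist','scene']:
    im,P=cloud(c); print(c,'beaker',fit(P,(.5328,-.0152),.06,.0245,.045,.006),'mug',fit(P,(.511,-.1013),.093,.029,.05,.006))
go(.3887,-.3555,.15)
E
```

```text
wrist beaker (array([ 0.5324, -0.0158]), 775, 0.0008, np.float64(0.0592)) mug (array([ 0.5118, -0.0997]), 974, 0.001, np.float64(0.0921))
scene beaker (array([ 0.5323, -0.0185]), 160, 0.0009, np.float64(0.0587)) mug (array([ 0.5122, -0.1026]), 239, 0.0011, np.float64(0.092))
slide [-0.3645 -0.051   0.0832] spin 0 | grasp [ 0.5314 -0.0162  0.2332] close -0.259 q6 0.16 w 0.0801 gf 0.0 t 25.85
```

Call:
{"method": "jog_arm", "body": {
  "rows": [
    {"slide":[-0.049,-0.007,0],"spin":0,"gripper":0.08},
    {"slide":[-0.098,-0.014,0],"spin":0,"gripper":0.08},
    {"slide":[-0.147,-0.021,0],"spin":0,"gripper":0.08},
    {"slide":[-0.196,-0.028,0],"spin":0,"gripper":0.08},
    {"slide":[-0.245,-0.034,0],"spin":0,"gripper":0.08},
    {"slide":[-0.294,-0.041,0.02],"spin":0,"gripper":0.08},
    {"slide":[-0.335,-0.047,0.05],"spin":0,"gripper":0.08},
    {"slide":[-0.3645,-0.051,0.08],"spin":0,"gripper":0.08}
  ]
}}

```text
time_s: 26.65
ee_pos: [0.3874, -0.3572, 0.3309]
eef_rot: [-3.141, -0.0, 1.311]
force: [0.7, -0.3, -0.3]
grip_width: 0.0801
grip_force: 0.0
```

Call:
{"method": "jog_arm", "body": {
  "rows": [
    {"slide":[-0.001,0,0.003],"spin":0,"gripper":0.08},
    {"slide":[-0.001,0,0.003],"spin":0,"gripper":0.08},
    {"slide":[-0.001,0,0.003],"spin":0,"gripper":0.08}
  ]
}}

```text
time_s: 26.95
ee_pos: [0.3891, -0.3558, 0.3303]
eef_rot: [3.141, -0.0, 1.313]
force: [0.3, 0.3, 0.4]
grip_width: 0.08
grip_force: 0.0
```

```bash
python3 - <<'E'
from m import *
im,P=cloud('wrist'); save(im,'w7.png'); Q=P.reshape(-1,3)
q=Q[(np.hypot(Q[:,0]-.3887,Q[:,1]+.3555)<.035)&(abs(Q[:,2]-.08)<.004)]; (c,r)=cv2.minEnclosingCircle((q[:,:2]*1000).astype(np.float32)); print(len(q),c,r)
go(c[0]/1e3,c[1]/1e3,.033)
E
```

```text
3043 (389.01678466796875, -353.8338623046875) 18.399883270263672
slide [ 0.0017 -0.0007  0.1177] spin 0 | grasp [ 0.3893 -0.3556  0.1507] close -0.258 q6 -0.55 w 0.0802 gf 0.0 t 27.0
```

View pics/w7.png

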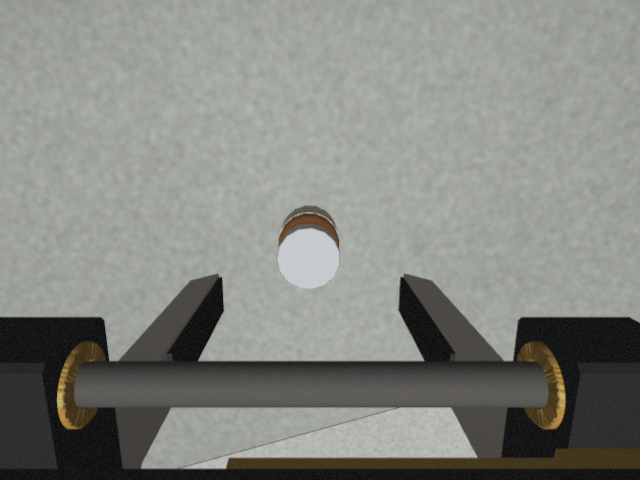

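The pill bottle's cap is at (308,258), centred between the fingers.

Call:
{"method": "jog_arm", "body": {
  "rows": [
    {"slide":[0.001,0,0.03],"spin":0,"gripper":0.08},
    {"slide":[0.001,0,0.07],"spin":0,"gripper":0.08},
    {"slide":[0.001,0,0.105],"spin":0,"gripper":0.08},
    {"slide":[0.001,0,0.117],"spin":0,"gripper":0.08},
    {"slide":[0.001,0,0.117],"spin":0,"gripper":0.08},
    {"slide":[0.001,0,0.117],"spin":0,"gripper":0.03},
    {"slide":[0.001,0,0.117],"spin":0,"gripper":0.03},
    {"slide":[0.001,0,0.117],"spin":0,"gripper":0.03}
  ],
  "squeeze": 15
}}

```text
time_s: 27.8
ee_pos: [0.3892, -0.3556, 0.2144]
eef_rot: [3.14, 0.001, 1.312]
force: [-0.0, 0.1, 0.8]
grip_width: 0.0593
grip_force: 0.0
```

Call:
{"method": "jog_arm", "body": {
  "rows": [
    {"slide":[0,0,0],"spin":0,"gripper":0.03},
    {"slide":[0,0,0],"spin":0,"gripper":0.03},
    {"slide":[0,0,0],"spin":0,"gripper":0.03},
    {"slide":[0,0,-0.02],"spin":0,"gripper":0.03},
    {"slide":[0,0,-0.05],"spin":0,"gripper":0.03},
    {"slide":[0,0,-0.09],"spin":0,"gripper":0.03},
    {"slide":[0,0,-0.13],"spin":0,"gripper":0.03},
    {"slide":[0,0,-0.15],"spin":0,"gripper":0.03}
  ]
}}

```text
time_s: 28.6
ee_pos: [0.3889, -0.3555, 0.3664]
eef_rot: [3.138, 0.002, 1.312]
force: [-0.4, 0.1, -0.7]
grip_width: 0.0395
grip_force: 15.0
```

```bash
python3 - <<'E'
from m import *
o=telemetry.get_obs()['ee_pos']
im,P=cloud('wrist');Q=P.reshape(-1,3)
h=.08+o[2]-.213
q=Q[(np.hypot(Q[:,0]-.3887,Q[:,1]+.3555)<.035)&(abs(Q[:,2]-h)<.006)]; (c,r)=cv2.minEnclosingCircle((q[:,:2]*1000).astype(np.float32)); print(len(q),np.array(c)/1e3-o[:2],r)
th=-.257; b=np.array([.5324,-.0162])+.08*np.array([np.cos(th),np.sin(th)]); print(b)
go(*b,.18,)
E
```

```text
7670 [0.0035723  0.00786709] 31.97675132751465
[ 0.60977255 -0.03653442]
slide [0.365  0.1316 0.0084] spin 0 | grasp [ 0.3891 -0.3556  0.1884] close -0.259 q6 -0.55 w 0.0397 gf 15.0 t 28.65
```

Call:
{"method": "jog_arm", "body": {
  "rows": [
    {"slide":[0.015,0.005,0],"spin":0,"gripper":0.03},
    {"slide":[0.05,0.018,0],"spin":0,"gripper":0.03},
    {"slide":[0.095,0.034,0],"spin":0,"gripper":0.03},
    {"slide":[0.14,0.05,0],"spin":0,"gripper":0.03},
    {"slide":[0.185,0.067,0],"spin":0,"gripper":0.03},
    {"slide":[0.23,0.083,0],"spin":0,"gripper":0.03},
    {"slide":[0.275,0.099,0],"spin":0,"gripper":0.03},
    {"slide":[0.315,0.113,0],"spin":0,"gripper":0.03}
  ]
}}

```text
time_s: 29.45
ee_pos: [0.5797, -0.0768, 0.3609]
eef_rot: [-3.139, -0.0, 1.313]
force: [-0.1, -1.1, -0.8]
grip_width: 0.0396
grip_force: 15.0
```

Call:
{"method": "jog_arm", "body": {
  "rows": [
    {"slide":[0.03,0.011,0],"spin":0,"gripper":0.03},
    {"slide":[0.045,0.017,0],"spin":0,"gripper":0.03},
    {"slide":[0.05,0.0185,0],"spin":0,"gripper":0.03},
    {"slide":[0.05,0.0185,0.03],"spin":0,"gripper":0.03},
    {"slide":[0.05,0.0185,0.06],"spin":0,"gripper":0.03},
    {"slide":[0.05,0.0185,0.09],"spin":0,"gripper":0.03},
    {"slide":[0.05,0.0185,0.11],"spin":0,"gripper":0.03},
    {"slide":[0.05,0.0185,0.11],"spin":0,"gripper":0.03}
  ]
}}

```text
time_s: 30.25
ee_pos: [0.6084, -0.0373, 0.2498]
eef_rot: [-3.136, 0.001, 1.31]
force: [0.4, 0.1, -0.3]
grip_width: 0.0399
grip_force: 15.0
```

```bash
python3 - <<'E'
from m import *
o=telemetry.get_obs()['ee_pos']
im,P=cloud('wrist')
hsv=cv2.cvtColor(im,cv2.COLOR_RGB2HSV)
h=.08+o[2]-.2144
m=(np.hypot(P[...,0]-o[0],P[...,1]-o[1])<.03)&(abs(P[...,2]-h)<.004)&(hsv[...,2]>150)
q=P[m]; (c,r)=cv2.minEnclosingCircle((q[:,:2]*1000).astype(np.float32)); off=np.array(c)/1e3-o[:2]; print(len(q),off,r)
if r>20: save(im,'w8.png')
go(.60977-off[0],-.0365-off[1],.005+.0344)
E
```

```text
5251 [0.00091986 0.00119098] 18.564682006835938
slide [-0.0005  0.      0.0326] spin 0 | grasp [ 0.609  -0.0372  0.072 ] close -0.26 q6 0.14 w 0.0395 gf 15.0 t 30.3
```

Call:
{"method": "jog_arm", "body": {
  "rows": [
    {"slide":[-0.0005,0,0.01],"spin":0,"gripper":0.03},
    {"slide":[-0.0005,0,0.02],"spin":0,"gripper":0.03},
    {"slide":[-0.0005,0,0.028],"spin":0,"gripper":0.03},
    {"slide":[-0.0005,0,0.03],"spin":0,"gripper":0.03},
    {"slide":[-0.0005,0,0.03],"spin":0,"gripper":0.03},
    {"slide":[-0.0005,0,0.03],"spin":0,"gripper":0.03}
  ]
}}

```text
time_s: 30.9
ee_pos: [0.6095, -0.0368, 0.2234]
eef_rot: [3.141, -0.0, 1.312]
force: [0.5, -0.3, -1.3]
grip_width: 0.0393
grip_force: 15.0
```

```bash
python3 - <<'E'
from m import *
print(telemetry.get_obs()['force'],telemetry.get_obs()['ee_pos'])
im,P=cloud('wrist'); go(.609,-.0375,.0394)
E
```

```text
[ 0.54060972 -0.31971255 -1.26786005] [ 0.60949734 -0.03677723  0.22335555]
slide [-0.0008 -0.0003  0.0041] spin 0 | grasp [ 0.6095 -0.0368  0.0435] close -0.259 q6 0.14 w 0.0394 gf 15.0 t 30.95
```

Call:
{"method": "jog_arm", "body": {
  "rows": [
    {"slide":[-0.0005,0,0.002],"spin":0,"gripper":0.03},
    {"slide":[-0.0005,0,0.0037],"spin":0,"gripper":0.03},
    {"slide":[-0.0005,0,0.0037],"spin":0,"gripper":0.03},
    {"slide":[-0.0005,0,0.0037],"spin":0,"gripper":0.045},
    {"slide":[-0.0005,0,0.0037],"spin":0,"gripper":0.058},
    {"slide":[-0.0005,0,0.0037],"spin":0,"gripper":0.058},
    {"slide":[-0.0005,0,0.0037],"spin":0,"gripper":0.058},
    {"slide":[-0.0005,0,0.0037],"spin":0,"gripper":0.058}
  ]
}}

```text
time_s: 31.75
ee_pos: [0.6093, -0.0373, 0.2194]
eef_rot: [3.142, -0.0, 1.312]
force: [0.6, 0.1, -0.7]
grip_width: 0.0579
grip_force: 0.0
```

Call:
{"method": "jog_arm", "body": {
  "rows": [
    {"slide":[0,0,-0.03],"spin":0,"gripper":0.058},
    {"slide":[0,0,-0.07],"spin":0,"gripper":0.058},
    {"slide":[0,0,-0.11],"spin":0,"gripper":0.058},
    {"slide":[0,0,-0.15],"spin":0,"gripper":0.058},
    {"slide":[-0.05,0,-0.17],"spin":0,"gripper":0.058},
    {"slide":[-0.1,0,-0.17],"spin":0,"gripper":0.058},
    {"slide":[-0.15,0,-0.17],"spin":0,"gripper":0.058},
    {"slide":[-0.2,0,-0.17],"spin":0,"gripper":0.058}
  ]
}}

```text
time_s: 32.55
ee_pos: [0.5581, -0.2288, 0.3897]
eef_rot: [3.141, 0.0, 1.312]
force: [-0.1, -0.1, 0.2]
grip_width: 0.0586
grip_force: 0.0
```

Call:
{"method": "jog_arm", "body": {
  "rows": [
    {"slide":[-0.05,0,0],"spin":0,"gripper":0.058},
    {"slide":[-0.1,0,0],"spin":0,"gripper":0.058},
    {"slide":[-0.15,0,0],"spin":0,"gripper":0.058},
    {"slide":[-0.2,0,0],"spin":0,"gripper":0.058},
    {"slide":[-0.2,0,0],"spin":0,"gripper":0.058}
  ]
}}

```text
time_s: 33.05
ee_pos: [0.5053, -0.4254, 0.3886]
eef_rot: [-3.141, 0.001, 1.306]
force: [0.1, 0.3, -0.1]
grip_width: 0.058
grip_force: 0.0
```

```bash
python3 - <<'E'
from m import *
for c in ['top','scene']:
    im,P=cloud(c);Q=P.reshape(-1,3); save(im,c+'9.png')
    print(c,'beaker',fit(P,(.5328,-.0152),.06,.0245,.045,.006),'mug',fit(P,(.511,-.1013),.093,.029,.05,.006))
    for h,R,a in [(.085,.03,(.6095,-.037)),(.104,.025,(.5555,.071)),(.083,.045,(.5555,.071))]:
        q=Q[(np.hypot(Q[:,0]-a[0],Q[:,1]-a[1])<R)&(abs(Q[:,2]-h)<.004)]
        if len(q): print(h,len(q),q.mean(0).round(4),cv2.minEnclosingCircle((q[:,:2]*1000).astype(np.float32)))
E
```

```text
top beaker (array([ 0.5306, -0.0166]), 108, 0.0009, np.float64(0.0597)) mug (array([ 0.51  , -0.1006]), 185, 0.001, np.float64(0.0925))
0.085 213 [ 0.6085 -0.0362  0.085 ] ((608.7369995117188, -35.891502380371094), 18.263092041015625)
0.104 93 [0.5535 0.0711 0.1036] ((553.600341796875, 71.41519165039062), 11.767757415771484)
0.083 734 [0.5531 0.071  0.083 ] ((553.7935180664062, 71.2805404663086), 35.931419372558594)
scene beaker (array([ 0.5324, -0.0184]), 166, 0.0009, np.float64(0.0588)) mug (array([ 0.5124, -0.1027]), 239, 0.001, np.float64(0.0922))
0.085 243 [ 0.6111 -0.0375  0.0851] ((610.1887817382812, -37.66132354736328), 18.888269424438477)
0.104 98 [0.5558 0.0696 0.1037] ((555.2153930664062, 69.97798156738281), 12.927225112915039)
0.083 680 [0.5592 0.0694 0.083 ] ((554.73681640625, 69.38489532470703), 37.11232376098633)
```

View pics/top9.png

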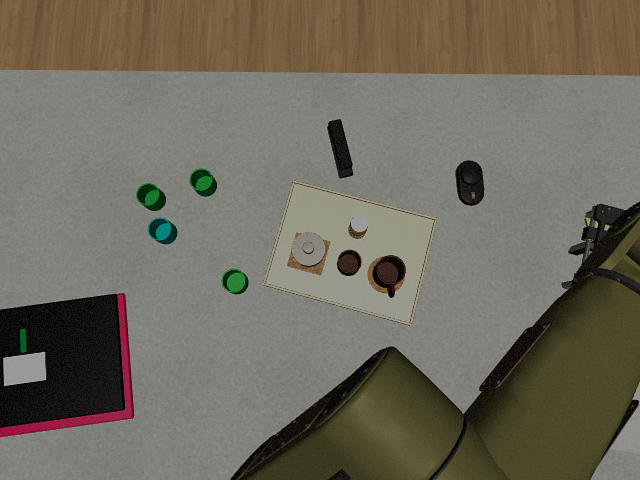

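View pics/scene9.png

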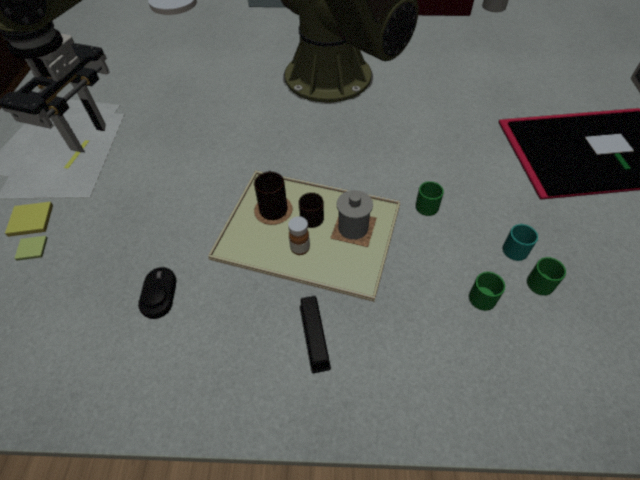

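The top picture shows the mug at (388,272), the beaker at (349,262), the tub with its lid at (308,248) and the bottle at (358,227). All of them are upright and within about 2 mm of target. The stapler and mouse haven't moved, and the gripper is clear, so I'm handing in.

```bash
python3 -c "
from h import *
print(workorder.hand_in())"
```

```text
the job is handed in; nothing more can be done
None
```

The job is handed in at about 33 s robot time: the mug and the lidded tub stand on their coasters, the beaker is midway between them, and the pill bottle is 80 mm straight behind it. All measured within about 2–3 mm of target, with the mouse and stapler untouched.

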